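Change the roll and stack the pots on a labelling stand

TASK

Get the labelling stand ready for the next batch of pots: squeeze the empty spring-loaded spindle to free it from the stand's two end cups and lay it in the wicker tray, then squeeze the spindle with the full paper roll, fit it between the end cups and let it spring out so that a pin sits in each. Nest all the loose stepped pots upright inside one another in one stack standing in the wooden ring on the stand, and do not shift the navy mug or the ceramic bell.

Things in the scene. Friction and masses are not known exactly. Their poses are not given: they have to be found in the camera images.
- stand: Fixed wooden base 190 (x) x 164 (y) x 12 mm, origin at the centre of its underside. Towards -x stand two white uprights with the end cups, 63 mm above the table, 34 mm wide along x, 11 mm thick, inner faces 118 mm apart along y. Towards +x is a dark wooden ring for the pots.
- holder_mid (a point): Point on the line between the two pocket centres, midway between the uprights (stand frame -45, 0, 52 mm).
- cup_a (a point): Centre of the mouth of the end cup on the stand's +y side: a pocket 16 x 16 mm, 6 mm deep (stand frame -45, 59, 52 mm). A pin rests on the pocket's floor, so a fitted spindle's axis is about 3.5 mm lower than this.
- cup_b (a point): Centre of the mouth of the end-cup pocket on the stand's -y side (stand frame -45, -59, 52 mm).
- seat (a point): Centre of the stand's pot ring, on the base's top face (stand frame 50, 0, 12 mm). The ring is 55 mm inside, 63 mm outside and 5 mm high; a pot's 48 mm foot stands in it.
- empty_spindle: The spindle that starts in the end cups, bare but for a 23 mm brown core. Along its y; origin on the axis, midway between the relaxed end plates, 32 mm above what they stand on. 64 mm square plates, grey fixed at -y, orange sliding at +y, 68 mm over their outer faces (48 squeezed to the stop). A 9 mm pin sticks 32 mm out of each plate's middle (132 mm over all). 
- empty_plunger (a joint): Orange plate of the empty spindle pushed in: 0 relaxed, 0.020 m at the stop, about 0.002 fitted in the cups. The spring pushes with 5 N relaxed, 10 N at the stop: a grip of 20 to 30 N on the plates' outer faces, above the pins, squeezes it fully and carries it.
- full_roll: The spindle on the table with a 54 mm white paper roll; fits either way round. Along its y; origin on the axis, midway between the relaxed end plates, 32 mm above what they stand on. 64 mm square plates, grey fixed at -y, orange sliding at +y, 68 mm over their outer faces (48 squeezed to the stop). A 9 mm pin sticks 32 mm out of each plate's middle (132 mm over all). 
- full_plunger (a joint): Orange plate of the full roll's spindle pushed in: 0 relaxed, 0.020 m at the stop, about 0.002 fitted in the cups. The spring pushes with 5 N relaxed, 10 N at the stop: a grip of 20 to 30 N on the plates' outer faces, above the pins, squeezes it fully and carries it.
- tray: Fixed round woven tray, 260 mm across and 50 mm high, origin at the centre of its underside; flat floor 4 mm above the table, about 170 mm across.
- pot1: A white stepped stacking pot, 54 mm high, open at the top, origin at the centre of its underside, z up. Its upper band (27 to 54 mm up) is 66 mm outside, 58 inside; the body below tapers from 52 to a 48 mm foot and drops into another pot's band until the shoulder rests on its rim: each nested pot stands 27 mm above the one below. 100 g. May be absent.
- pot2: A blue stepped stacking pot, 54 mm high, open at the top, origin at the centre of its underside, z up. Its upper band (27 to 54 mm up) is 66 mm outside, 58 inside; the body below tapers from 52 to a 48 mm foot and drops into another pot's band until the shoulder rests on its rim: each nested pot stands 27 mm above the one below. 100 g. May be absent.
- pot3: A terracotta-brown stepped stacking pot, 54 mm high, open at the top, origin at the centre of its underside, z up. Its upper band (27 to 54 mm up) is 66 mm outside, 58 inside; the body below tapers from 52 to a 48 mm foot and drops into another pot's band until the shoulder rests on its rim: each nested pot stands 27 mm above the one below. 100 g. May be absent.
- pot4: A green stepped stacking pot, 54 mm high, open at the top, origin at the centre of its underside, z up. Its upper band (27 to 54 mm up) is 66 mm outside, 58 inside; the body below tapers from 52 to a 48 mm foot and drops into another pot's band until the shoulder rests on its rim: each nested pot stands 27 mm above the one below. 100 g. May be absent.
- pot5: A yellow stepped stacking pot, 54 mm high, open at the top, origin at the centre of its underside, z up. Its upper band (27 to 54 mm up) is 66 mm outside, 58 inside; the body below tapers from 52 to a 48 mm foot and drops into another pot's band until the shoulder rests on its rim: each nested pot stands 27 mm above the one below. 100 g. May be absent.
- navy_mug: Dark blue mug, 124 x 105 x 104 mm with its handle, origin at the centre of its underside; loose bystander, to be left alone.
- ceramic_bell: Glass ceramic bell with a grey cap, 44 mm across and 90 mm high, origin at the centre of its underside; loose bystander, to be left alone.
There are look-alikes about, which are no part of the job. Several things have the shape of the empty_spindle; the one meant has the colours described above.

How it is judged:
By the outcome, as a careful person would: the job done as asked, in the order asked, and still so for the second after the job is handed in, with the robot touching nothing.
Of pot1, pot2, pot3, pot4, pot5 only 3 to 5 are there at a start; the rules pass over those that are not, and their reading is None.
At some moment in a run one of pot1, pot2, pot3, pot4, pot5, full_roll may be knocked a few centimetres aside while the robot is not near it.
It also fails if it takes over 210 s, if anything falls off the work surface, if the arm or the gripper's body presses on something with over 40 N, if the wrist force passes 120 N, or if a joint passes its speed limit or range.

ROBOT

A 6-joint arm with a two-finger parallel gripper is mounted at the origin on a cart in front of the work surface, level with it; the furniture and walls round the work are solid. World frame = base frame: x ahead of the robot, y to its left, z up, the work surface at z = 0. Lengths are in mm, angles in degrees, forces in N, time in s.
With the tool pointing down it reaches from about 350 to 950 mm from the base axis. Payload 17.4 kg.
Tool frame: the origin (TCP) lies between the finger pads; the fingertips stand 25 mm ahead of it and the grasp point (between the pads) lies 6 mm ahead of it (robot.tips_ahead is the distance from the TCP to the fingertips, in mm); z points along the fingers, y is the line along which they close (so a half turn about z gives the same grasp; the last joint's range is limited). The gripper opens to 93 mm and grips with 3 to 60 N. Pads are 15 mm wide; open, the fingers measure 128 mm over their backs; the gripper's body (75 mm by 188 mm) begins 65 mm behind the grasp point.
Start: joints at [60.974, 6.646, 82.598, -0, 90.757, -2.166], TCP at [304.984, 602.177, 243.646] pointing down, gripper open.
Joint ranges: [-162.19, 162.19], [-47.58, 125.68], [4.15, 143.07], [-65.23, 245.23], [0.69, 171.88], [-170.13, 170.13]. Speed limits (degrees/s): [108.29, 108.29, 127.2, 180, 180, 180].

INTERFACE

Orientations are given as a 3x3 rotation matrix whose columns are the frame's x, y, z axes.
In Python, from rig import robot, vision gives the robot as it stands.
- The arm moves only by the shell command python3 -m pendant 'ROWS'. ROWS is JSON, a list of rows, each a list of 3 entries, a list of its own where there are three numbers: the shift along the world's x, y, z in cm, then the turn about the world's z in rad, then the finger opening in cm, from 0 to 9.3. A call has 1 to 12 rows; each row is the pose to reach, as a shift and turn from the pose commanded when the call began; what a row does not reach only later rows make up. A row lasts 1/8 s, in which the tool goes at most 62.5 mm and 10.7 degrees, less where a joint would pass 70% of its speed; a pose out of reach is approached as far as the arm can. A call with a gripper value outside its range is refused whole. The fingers move at their own pace and stop on an object; the grip force is fixed at half the most. Time passes only in rows, so rows that repeat a pose let the fingers close. It gives the time, the measured TCP pose, the force, the opening and the grip force at its end, in the units of the state.
- robot.get_obs(): the state, without advancing time (a new reading comes with each control period).
- vision.snapshot(name): name is "side" or "top"; returns a dict with "frame" (400x640x3 uint8, red, green, blue), "vfov" (degrees; the focal length in pixels is half the picture's height over the tangent of half this angle, whatever the lens; pixels are square), "cx", "cy" (the principal point, pixels), "k1" (the pictures are not rectified: a ray, as slopes to the right and down, at radius r is drawn at 1 + k1 r^2 times it, then the intrinsics apply), "extrinsics" (4x4, takes a point from world to camera coordinates). Camera axes: x right, y up, looking along -z (the intrinsics and any distortion apply to the point x, -y, -z); pixel columns grow to the right and rows downward; lengths in mm; the calibration is good to about 2 mm. A picture is of the moment at which its call begins. There is no depth.
- robot.hand_in(): hands the job in; it is judged then, once.
The state is a dict: "time_s": time; "joints": joint angles; "dq": joint speeds; "effort": joint torques, N m; "tcp_pos": TCP position; "tcp_rot": TCP orientation; "wrist_force": force on the tool from outside, world axes, zero at the start; "torque": the same for the moment, N m; "finger_gap": finger opening in mm; "grip_force": force on a finger pad.
Only numpy, scipy, OpenCV 4.12 (cv2) and the standard library are available. Lean on these libraries where they do the work, as an engineer would, in place of code of your own. Each camera call takes 0.05 s, during which the arm holds its last target. There are 200 camera calls.

## Working session

There is one attempt and no reset: what is moved stays moved. The work goes in short steps, Python scripts to look and compute and a shell command to move; the robot and the scene stay as the last step left them, time stands still between calls to the robot, and variables do not carry over. Pictures are saved under pics/ and viewed, at most 17 in all, crops included, and the job is handed in when it is done.

```bash
ls; mkdir -p pics
cat > h.py <<'E'
import numpy as np, cv2
from rig import robot, vision
def shot(name):
    s=vision.snapshot(name); 
    return s
def K(s):
    f=s["frame"].shape[0]/2/np.tan(np.radians(s["vfov"])/2)
    return f
def ray(s,u,v):
    f=K(s); k=s["k1"]
    pd=np.array([(u-s["cx"])/f,(v-s["cy"])/f]); p=pd.copy()
    for _ in range(30): p=pd/(1+k*(p@p))
    E=np.array(s["extrinsics"]); R=E[:3,:3]; t=E[:3,3]
    return -R.T@t, R.T@np.array([p[0],-p[1],-1.])
def plane(s,u,v,z):
    o,d=ray(s,u,v); return (o+d*(z-o[2])/d[2])[:2]
def tri(s1,p1,s2,p2):
    o1,d1=ray(s1,*p1);o2,d2=ray(s2,*p2)
    A=np.stack([d1,-d2],1); l=np.linalg.lstsq(A,o2-o1,rcond=None)[0]
    a=o1+d1*l[0];b=o2+d2*l[1]; return (a+b)/2,np.linalg.norm(a-b)
def proj(s,P):
    E=np.array(s["extrinsics"]);c=E[:3,:3]@np.array(P,float)+E[:3,3]
    p=np.array([c[0],-c[1]])/-c[2]; p=p*(1+s["k1"]*(p@p)); return p*K(s)+[s["cx"],s["cy"]]
def save(s,fn,crop=None,scale=1):
    im=s["frame"][:,:,::-1]
    if crop: im=im[crop[1]:crop[3],crop[0]:crop[2]]
    cv2.imwrite(fn,cv2.resize(im,None,fx=scale,fy=scale,interpolation=cv2.INTER_CUBIC))
E
python3 - <<'E'
from h import *
for n in("top","side"):
    s=shot(n); save(s,f"pics/{n}0.png",scale=1.25); o,d=ray(s,320,200)
    print(n,s["vfov"],s["cx"],s["cy"],s["k1"],o.round(),d.round(2),K(s))
o=robot.get_obs();print(o["tcp_pos"],o["tcp_rot"],o["finger_gap"],o["time_s"])
E
```

```text
pics
top 44.12292815692426 314.4405465877427 196.42377176710608 -0.03273265991470794 [ 327.  -58. 1577.] [ 0.09 -0.01 -1.  ] 493.4925229424674
side 47.042738196057726 321.97829117259874 192.96933411644756 -0.11674569802697352 [  315. -1257.  1189.] [ 0.1   0.72 -0.68] 459.49978041528937
[304.91717759 602.0386934  242.98274557] [[-8.92090971e-01  4.51855582e-01 -4.81362232e-04]
 [ 4.51855838e-01  8.92090498e-01 -9.18764567e-04]
 [ 1.42697756e-05 -1.03712791e-03 -9.99999462e-01]] 92.9199255191523 0.1
```

View pics/top0.png

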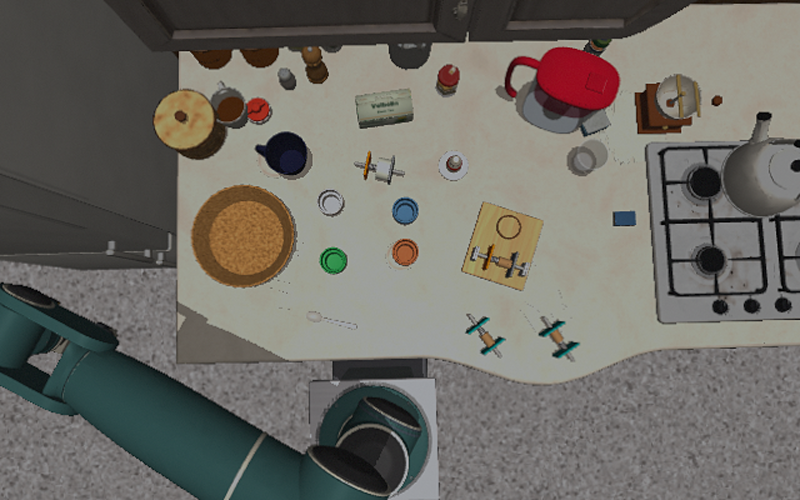

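View pics/side0.png

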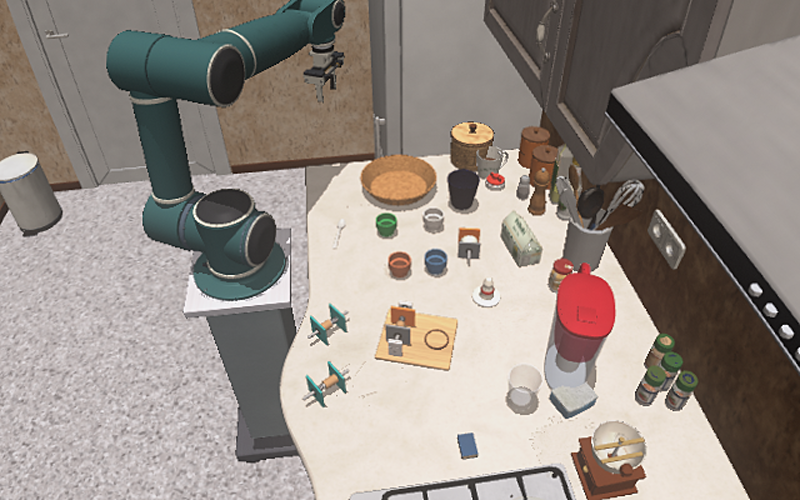

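The top view shows four pots: white (331,202), blue (405,210), terracotta (405,251) and green (333,260). It also shows the full roll at (381,167), the tray at (245,236), and the stand at (503,246) with the empty spindle on its lower side. The teal spindles at (486,336) and (559,338) are look-alikes.

Run:
```python
from h import *
s=shot("top"); q=shot("side")
save(s,"pics/t1.png",(240,110,450,290),3.3)
for n,p in dict(tray=(195,189),stand=(402,197)).items(): print(n,plane(s,*p,12).round())
for n,im in(("top",s),("side",q)):
    hsv=cv2.cvtColor(im["frame"],cv2.COLOR_RGB2HSV)
    for c,lo,hi in(("green",(50,100,40),(75,255,255)),("blue",(100,110,60),(112,255,255)),("terra",(3,120,60),(14,255,255))):
        m=cv2.inRange(hsv,lo,hi); N,L,st,ce=cv2.connectedComponentsWithStats(m)
        for i in range(1,N):
            if 40<st[i,4]<900:
                pts=np.argwhere(L==i)[:,::-1].astype(np.float32); (x,y),r=cv2.minEnclosingCircle(pts)
                print(n,c,st[i],round(x,1),round(y,1),round(r,1),plane(im,x,y,54).round(1) if n=="top" else "")
```

```text
tray [519. 318.]
stand [ 474. -343.]
top green [256 198  21  21 338] 265.8 208.2 10.7 [447.6  88.2]
top blue [314 158  21  21 299] 323.9 168.0 10.4 [568.2 -95.5]
top blue [492 169  17  11 170] 500.0 174.5 9.2 [ 531.9 -646.1]
top terra [517  67  36  34 379] 534.5 83.5 23.4 [ 822.7 -778.5]
top terra [509  74  36  33 181] 526.5 89.5 23.4 [ 803.5 -751. ]
top terra [174  77  21  20 317] 185.0 88.0 11.3 [838.6 338.6]
top terra [197  78  19  19 234] 205.5 87.2 9.5 [839.1 273. ]
top terra [140  89   9   7  49] 144.0 92.5 4.3 [828.2 469.8]
top terra [397 172  20  19  58] 406.5 181.0 9.7 [ 519.7 -351.4]
top terra [314 191  21  21 328] 323.8 201.0 10.5 [464.7 -91.9]
side green [301 172  16  10  62] 308.5 176.0 7.8 
side terra [414 109  29  42 587] 428.0 129.5 23.3 
side terra [423 151  14  21 127] 430.5 161.0 11.0 
side terra [367 182  17  11 101] 375.0 187.5 9.2 
side terra [311 202  17  13 110] 319.0 208.0 8.5 
side terra [313 245  19  16 212] 322.0 252.5 11.7 
side terra [607 310  16  20  88] 616.2 319.5 9.5 
side terra [628 385  12  15  69] 633.5 392.0 8.9
```

View pics/t1.png

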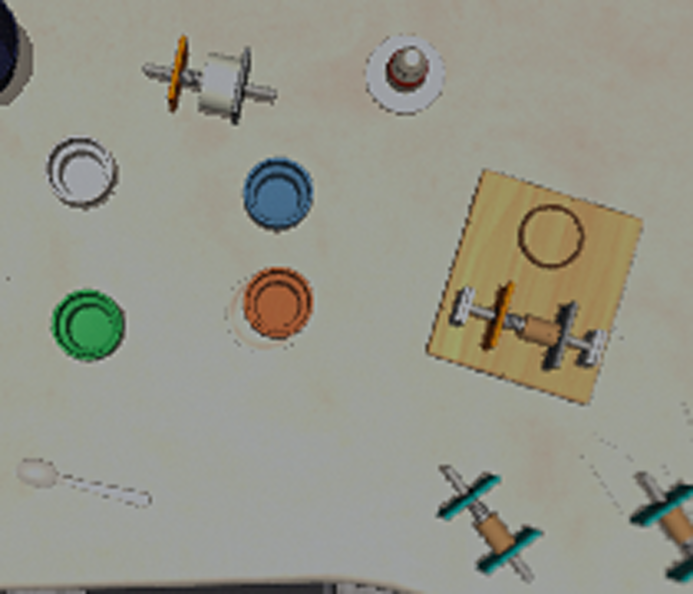

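The crop shows the base corners at about (484,170), (643,218), (586,404) and (428,352), with the ring at (551,236). The full roll's pin tips are at (146,70) and (273,97), and the white pot is at (83,172).

```bash
cat > m.py <<'E'
from h import *
def stand(im,box):
    hsv=cv2.cvtColor(im["frame"],cv2.COLOR_RGB2HSV); x0,y0,x1,y1=box
    m=np.zeros(hsv.shape[:2],np.uint8); m[y0:y1,x0:x1]=cv2.inRange(hsv,(14,75,90),(28,255,255))[y0:y1,x0:x1]
    m=cv2.morphologyEx(m,cv2.MORPH_OPEN,np.ones((3,3)))
    pts=np.argwhere(m)[:,::-1]; h=cv2.convexHull(pts.astype(np.int32))
    for e in np.arange(2,20,.5):
        a=cv2.approxPolyDP(h,e,True)[:,0]
        if len(a)<=4: break
    return a,len(pts)
E
python3 - <<'E'
from m import *
s=shot("top"); q=shot("side")
for im,box in((s,(360,150,445,240)),(q,(290,235,380,305))):
    a,n=stand(im,box); P=np.array([plane(im,*p,12) for p in a]); 
    print(a.tolist(),n,P.round(1).tolist(),"c",P.mean(0).round(1))
    print([np.linalg.norm(P[i]-P[i-1]).round() for i in range(len(P))],[np.degrees(np.arctan2(*(P[i]-P[i-1])[::-1])).round(1) for i in range(len(P))])
c=lambda u,v:(240+(u+.5)/3.3-.5,110+(v+.5)/3.3-.5)
print("ring",plane(s,*c(551,236),15)); print("roll",plane(s,*c(146,70),32),plane(s,*c(273,97),32)); print("white",plane(s,*c(83,172),54))
print("uprights",plane(s,*c(462,305),63),plane(s,*c(595,345),63))
save(q,"pics/s1.png",(265,125,445,305),3.3)
E
```

```text
[[433, 176], [417, 231], [370, 217], [386, 162]] 2526 [[538.8, -445.5], [364.4, -385.3], [413.2, -237.9], [588.4, -296.5]] c [ 476.2 -341.3]
[np.float64(157.0), np.float64(184.0), np.float64(155.0), np.float64(185.0)] [np.float64(-108.4), np.float64(160.9), np.float64(71.7), np.float64(-18.5)]
[[365, 256], [358, 295], [300, 286], [310, 250]] 1705 [[589.5, -303.4], [536.0, -452.8], [363.2, -393.1], [412.3, -250.8]] c [ 475.2 -350. ]
[np.float64(185.0), np.float64(159.0), np.float64(183.0), np.float64(151.0)] [np.float64(-16.5), np.float64(-109.7), np.float64(160.9), np.float64(71.0)]
ring [ 524.12636313 -359.29398159]
roll [695.02986587  27.96103492] [664.88182653 -93.99378733]
white [593.08035972  88.61161179]
uprights [ 455.53384379 -263.65721629] [ 414.48918718 -386.26075879]
```

View pics/s1.png

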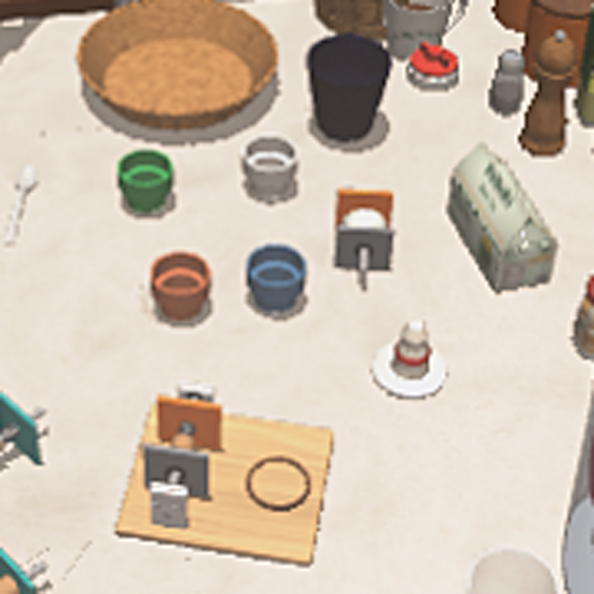

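Stand frame: centre about (476,-342), y axis at 71.6°, holder midpoint about (434,-326). The side crop agrees, with the spindle's orange plate on the stand's +y side. I'll move above it.

```bash
python3 -m pendant '[[[2,-25,0],0.148,7.8],[[4,-50,0],0.148,7.8],[[6,-70,0],0.148,7.8],[[9,-92.9,0],0.148,7.8],[[12.9,-92.9,0],0.148,7.8],[[12.9,-92.9,0],0.148,7.8],[[12.9,-92.9,0],0.148,7.8],[[12.9,-92.9,0],0.148,7.8],[[12.9,-92.9,0],0.148,7.8],[[12.9,-92.9,0],0.148,7.8],[[12.9,-92.9,0],0.148,7.8],[[12.9,-92.9,0],0.148,7.8]]'
```

```text
time_s: 1.8
tcp_pos: [404.4, -143.0, 244.0]
tcp_rot: [[-0.949, 0.316, 0.001], [0.316, 0.949, -0.0], [-0.001, 0.0, -1.0]]
wrist_force: [1.3, 0.5, 0.4]
finger_gap: 77.9
grip_force: 0.0
```

```bash
python3 -m pendant '[[[2.96,-18.35,0],0,7.8],[[2.96,-18.35,0],0,7.8],[[2.96,-18.35,0],0,7.8],[[2.96,-18.35,-4],0,7.8],[[2.96,-18.35,-8],0,7.8],[[2.96,-18.35,-10],0,7.8],[[2.96,-18.35,-10],0,7.8],[[2.96,-18.35,-10],0,7.8]]'
python3 - <<'E'
from m import *
s=shot("top"); q=shot("side"); save(q,"pics/s2.png",(270,210,370,310),5)
o=robot.get_obs(); print(o["tcp_pos"])
E
```

```text
time_s: 2.8
tcp_pos: [434.7, -324.5, 145.4]
tcp_rot: [[-0.949, 0.315, 0.002], [0.315, 0.949, -0.001], [-0.002, -0.001, -1.0]]
wrist_force: [-0.5, -0.3, 0.8]
finger_gap: 78.0
grip_force: 0.0
[ 434.73698639 -324.54593038  145.34870998]
```

View pics/s2.png

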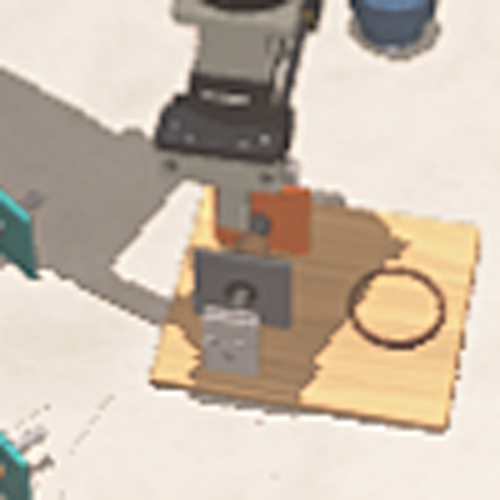

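The gripper is above the spindle, with the near finger lined up over the grey plate and its cup. Going down.

```bash
python3 -m pendant '[[[0,0,-3],0,7.8],[[0,0,-5.2],0,7.8],[[0,0,-5.2],0,7.8],[[0,0,-5.2],0,7.8]]'; python3 -m pendant '[[[0,0,-0.4],0,7.6],[[0,0,-0.8],0,7.6],[[0,0,-0.8],0,7.6]]'
```

```text
time_s: 3.4
tcp_pos: [434.7, -324.6, 93.2]
tcp_rot: [[-0.949, 0.315, 0.001], [0.315, 0.949, -0.001], [-0.002, -0.001, -1.0]]
wrist_force: [0.8, -0.3, -0.4]
finger_gap: 78.1
grip_force: 0.0
time_s: 3.78
tcp_pos: [434.1, -324.2, 83.4]
tcp_rot: [[-0.949, 0.315, -0.0], [0.315, 0.949, 0.0], [0.0, 0.0, -1.0]]
wrist_force: [0.6, -0.3, 0.1]
finger_gap: 75.8
grip_force: 0.0
```

```bash
python3 -m pendant '[[[0,-0.1,0],0,7.0],[[0,-0.1,0],0,6.0],[[0,-0.1,0],0,5.2],[[0,-0.1,0],0,4.6],[[0,-0.1,0],0,4.6],[[0,-0.1,0],0,4.6],[[0,-0.1,0],0,4.6]]'
```

```text
time_s: 4.65
tcp_pos: [434.2, -325.2, 83.6]
tcp_rot: [[-0.949, 0.315, 0.0], [0.315, 0.949, 0.0], [0.0, 0.0, -1.0]]
wrist_force: [-0.6, 0.3, -0.5]
finger_gap: 47.9
grip_force: 29.8
```

```bash
python3 -m pendant '[[[0,-0.1,0.5],0,4.6],[[0,-0.1,1.0],0,4.6],[[0,-0.1,1.5],0,4.6],[[0,-0.1,2.5],0,4.6],[[0,-0.1,4.5],0,4.6],[[0,-0.1,7],0,4.6],[[0,-0.1,10],0,4.6],[[0,-0.1,10],0,4.6]]'
python3 - <<'E'
from m import *
s=shot("top"); q=shot("side"); save(q,"pics/s3.png",(270,180,370,310),4.5)
E
```

```text
time_s: 5.65
tcp_pos: [435.0, -326.8, 187.1]
tcp_rot: [[-0.949, 0.315, 0.004], [0.315, 0.949, -0.003], [-0.004, -0.002, -1.0]]
wrist_force: [-0.4, -0.5, -1.5]
finger_gap: 47.8
grip_force: 29.8
```

View pics/s3.png

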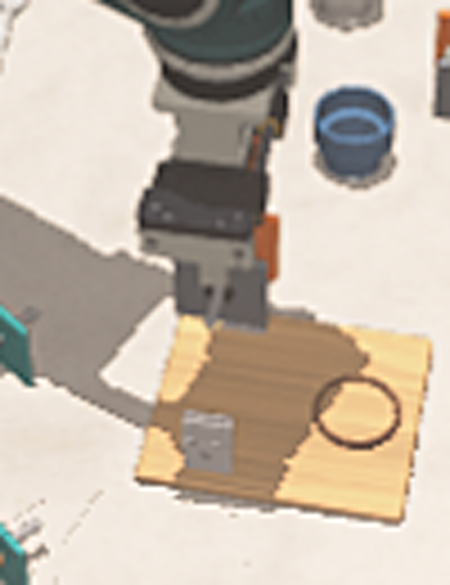

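The spindle is free and held squarely above the stand. Next I need the tray centre.

```bash
python3 - <<'E'
from m import *
s=shot("top"); hsv=cv2.cvtColor(s["frame"],cv2.COLOR_RGB2HSV)
m=cv2.inRange(hsv,(8,90,60),(20,255,255)); m[:, :145]=0;m[:,245:]=0;m[:140]=0;m[240:]=0
m=cv2.morphologyEx(m,cv2.MORPH_OPEN,np.ones((3,3)))
p=np.argwhere(m)[:,::-1].astype(np.float32);(x,y),r=cv2.minEnclosingCircle(p);e=cv2.fitEllipse(cv2.convexHull(p.astype(np.int32)))
print(x,y,r,e,plane(s,x,y,50),plane(s,*e[0],50), r*1527/K(s))
E
python3 -m pendant '[[[2,10,1],0,4.6],[[4,20,1],0,4.6],[[5,30,1],0,4.6],[[8,63,1],0,4.6],[[8,63,1],0,4.6],[[8,63,1],0,4.6],[[8,63,1],0,4.6],[[8,63,1],0,4.6],[[8,63,1],0,4.6],[[8,63,1],0,4.6],[[8,63,1],0,4.6],[[8,63,1],0,4.6]]'
```

```text
193.62820434570312 188.3646697998047 41.55935287475586 ((193.67759704589844, 188.4210662841797), (81.03807830810547, 82.92566680908203), 45.98683547973633) [516.39372373 312.84988604] [516.21194415 312.69596901] 128.59593385805087
time_s: 7.3
tcp_pos: [513.8, 303.8, 192.4]
tcp_rot: [[-0.949, 0.314, -0.002], [0.314, 0.949, -0.001], [0.001, -0.002, -1.0]]
wrist_force: [0.3, -0.2, -0.9]
finger_gap: 47.7
grip_force: 29.8
```

```bash
python3 -m pendant '[[[0.2,0.9,-5],0,4.6],[[0.2,0.9,-9],0,4.6],[[0.2,0.9,-11],0,4.6],[[0.2,0.9,-12.1],0,4.6],[[0.2,0.9,-12.1],0,4.6],[[0.2,0.9,-12.1],0,4.6],[[0.2,0.9,-12.1],0,4.6]]'
```

```text
time_s: 8.18
tcp_pos: [516.5, 312.9, 73.6]
tcp_rot: [[-0.949, 0.315, 0.001], [0.315, 0.949, 0.001], [-0.001, 0.001, -1.0]]
wrist_force: [-0.4, -0.9, -1.4]
finger_gap: 47.7
grip_force: 29.9
```

```bash
python3 -m pendant '[[[0,0,-0.3],0,4.6],[[0,0,-0.3],0,5.2],[[0,0,-0.3],0,6.0],[[0,0,-0.3],0,7],[[0,0,-0.3],0,8.5],[[0,0,-0.3],0,8.5],[[0,0,2],0,8.5],[[0,0,6],0,8.5],[[0,0,12],0,8.5],[[0,0,12],0,8.5]]'
python3 - <<'E'
from h import *
q=shot("side"); save(q,"pics/s4.png",(250,90,400,230),4)
E
```

```text
time_s: 9.43
tcp_pos: [517.5, 313.5, 197.7]
tcp_rot: [[-0.949, 0.315, 0.006], [0.315, 0.949, 0.003], [-0.005, 0.005, -1.0]]
wrist_force: [-0.5, 0.3, -0.5]
finger_gap: 85.3
grip_force: 0.0
```

View pics/s4.png

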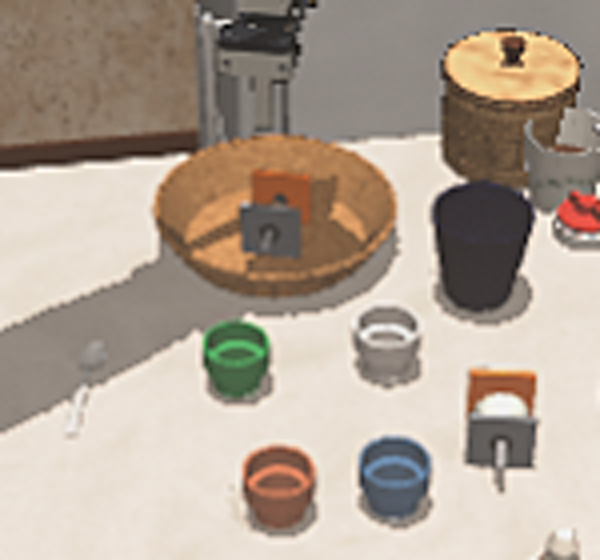

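The empty spindle stands in the tray. Now I'll locate the full roll.

Run:
```python
from h import *
s=shot("top"); q=shot("side"); save(s,"pics/t2.png",(270,110,340,160),10)
hsv=cv2.cvtColor(s["frame"],cv2.COLOR_RGB2HSV); h2=cv2.cvtColor(q["frame"],cv2.COLOR_RGB2HSV)
def big(m,box):
    k=np.zeros_like(m);x0,y0,x1,y1=box;k[y0:y1,x0:x1]=m[y0:y1,x0:x1];p=np.argwhere(k)[:,::-1];return p
p=big(cv2.inRange(hsv,(8,140,90),(22,255,255)),(275,110,340,160)); print("top orange",p.mean(0),p.min(0),p.max(0),cv2.minAreaRect(p.astype(np.int32)))
p=big(cv2.inRange(h2,(5,140,90),(18,255,255)),(355,175,395,225)); print("side orange",p.mean(0),p.min(0),p.max(0))
save(q,"pics/s5.png",(350,170,400,220),10)
a=cv2.resize(cv2.imread("pics/s5.png"),(500,500)); b=cv2.imread("pics/t2.png"); 
b=cv2.resize(b,(700,500)); cv2.imwrite("pics/c5.png",cv2.resize(np.hstack([a,b]),(800,333)))
```

```text
top orange [293.05555556 130.36111111] [291 121] [295 139] ((293.0961608886719, 130.01922607421875), (1.765045166015625, 18.43491554260254), 11.309932708740234)
side orange [375.11340206 185.79381443] [367 183] [383 192]
```

View pics/c5.png

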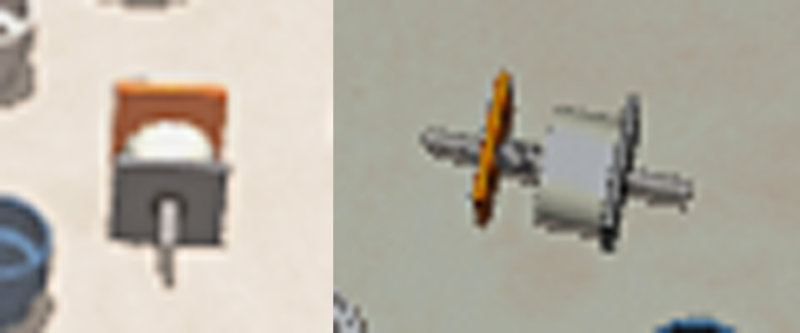

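Left: the roll from the side, with grey top corners (118,160) and (228,165) and orange ones (115,82) and (228,90). Right: the roll from the top, with pin tips (424,137) and (691,192) and far plate corners (505,73) and (636,95).

Run:
```python
from h import *
s=shot("top"); q=shot("side")
T=lambda x,y:(270+(x-333)/6.667-.5,110+y/6.667-.5); S=lambda x,y:(350+x/6.667-.5,170+y/6.667-.5)
ang=lambda a,b:np.degrees(np.arctan2(*(a-b)[::-1]))
a,b=plane(s,*T(424,137),32),plane(s,*T(691,192),32); print("pins",(a+b)/2,ang(a,b),np.linalg.norm(a-b))
a,b=plane(s,*T(505,73),64),plane(s,*T(636,95),64); t=np.radians(ang(a,b)); n=np.array([np.sin(t),-np.cos(t)]); print("far corners",(a+b)/2-32*n,ang(a,b),np.linalg.norm(a-b))
P=np.array([plane(q,*S(*p),64) for p in((118,160),(228,165),(115,82),(228,90))]); print(P,P.mean(0),ang(P[2],P[0]),ang(P[3],P[1]),ang(P[1],P[0])+90,ang(P[3],P[2])+90, np.linalg.norm(P[2]-P[0]))
o=robot.get_obs();print(o["tcp_pos"])
```

```text
pins [682.48968222 -33.19856166] 76.48073299884685 130.5715045254062
far corners [682.07256227 -34.56068937] 78.59460002888122 62.452871931141196
[[646.61237418 -58.68764135]
 [705.12800597 -71.43509779]
 [658.80703452   5.14407474]
 [720.04399528 -10.7821492 ]] [682.64785249 -33.9402034 ] 79.18431655400862 76.1837900872158 77.71029592197448 75.42174005147164 64.98613483321813
[515.77070445 312.49437885 190.94643785]
```

```bash
python3 -m pendant '[[[0,-15,0],0.09,9],[[5,-34.6,0],0.09,9],[[10,-34.6,0],0.09,9],[[16.7,-34.6,0],0.09,9],[[16.7,-34.6,0],0.09,9],[[16.7,-34.6,0],0.09,9],[[16.7,-34.6,0],0.09,9],[[16.7,-34.6,0],0.09,9],[[16.7,-34.6,-4],0.09,9],[[16.7,-34.6,-7],0.09,9],[[16.7,-34.6,-7],0.09,9],[[16.7,-34.6,-7],0.09,9]]'
```

```text
time_s: 11.18
tcp_pos: [683.3, -32.5, 124.2]
tcp_rot: [[-0.974, 0.228, 0.001], [0.228, 0.974, -0.0], [-0.001, 0.0, -1.0]]
wrist_force: [-0.4, 0.0, 0.6]
finger_gap: 89.6
grip_force: 0.0
```

```bash
python3 -m pendant '[[[-0.1,-0.1,-3],0,9],[[-0.1,-0.1,-5],0,9],[[-0.1,-0.1,-5.6],0,9],[[-0.1,-0.1,-5.6],0,9],[[-0.1,-0.1,-5.6],0,7],[[-0.1,-0.1,-5.6],0,6],[[-0.1,-0.1,-5.6],0,5],[[-0.1,-0.1,-5.6],0,4.6],[[-0.1,-0.1,-5.6],0,4.6],[[-0.1,-0.1,-5.6],0,4.6],[[-0.1,-0.1,-5.6],0,4.6]]'
```

```text
time_s: 12.55
tcp_pos: [682.5, -34.3, 67.3]
tcp_rot: [[-0.973, 0.229, 0.001], [0.229, 0.973, -0.0], [-0.001, 0.0, -1.0]]
wrist_force: [-0.8, 1.2, 5.4]
finger_gap: 47.6
grip_force: 30.0
```

```bash
python3 -m pendant '[[[0,0,3],0,4.6],[[0,0,7],0,4.6],[[0,0,12],0,4.6],[[-5,-5,12],-0.09,4.6],[[-12,-14,12],-0.09,4.6],[[-18,-21,12],-0.09,4.6],[[-24.8,-29.2,12],-0.09,4.6],[[-24.8,-29.2,12],-0.09,4.6],[[-24.8,-29.2,12],-0.09,4.6],[[-24.8,-29.2,10],-0.09,4.6],[[-24.8,-29.2,10],-0.09,4.6],[[-24.8,-29.2,10],-0.09,4.6]]'
python3 - <<'E'
from h import *
s=shot("top");q=shot("side"); a=cv2.resize(q["frame"][180:305,265:385],(480,500)); 
# expected pin tips from TCP
o=robot.get_obs();p=np.array(o["tcp_pos"]);y=np.array(o["tcp_rot"])[:,1];print(p,o["wrist_force"])
cv2.imwrite("pics/c6.png",a[:,:,::-1])
E
```

```text
time_s: 14.05
tcp_pos: [434.9, -325.4, 166.6]
tcp_rot: [[-0.949, 0.314, -0.0], [0.314, 0.949, 0.0], [0.0, 0.0, -1.0]]
wrist_force: [-0.1, -0.6, -2.4]
finger_gap: 47.3
grip_force: 30.0
[ 435.13179006 -325.43475364  167.06715838] [ 0.52361496  0.07610469 -2.48489254]
```

View pics/c6.png

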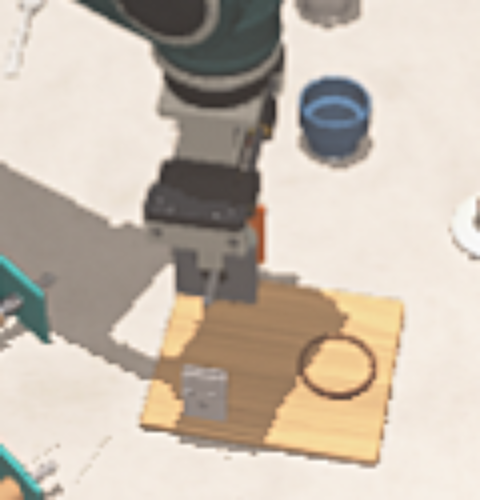

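```bash
python3 -m pendant '[[[-0.05,-0.05,-3],0,4.6],[[-0.05,-0.05,-5],0,4.6],[[-0.05,-0.05,-6],0,4.6],[[-0.05,-0.05,-7],0,4.6],[[-0.05,-0.05,-7.6],0,4.6],[[-0.05,-0.05,-8.1],0,4.6],[[-0.05,-0.05,-8.1],0,4.6],[[-0.05,-0.05,-8.1],0,4.6]]'
```

```text
time_s: 15.15
tcp_pos: [433.8, -326.9, 86.0]
tcp_rot: [[-0.949, 0.315, 0.0], [0.315, 0.949, -0.0], [-0.0, -0.0, -1.0]]
wrist_force: [0.4, -0.2, -2.0]
finger_gap: 47.9
grip_force: 30.0
```

```bash
python3 -m pendant '[[[0,0,0],0,5.2],[[0,0,0],0,5.6],[[0,0,0],0,6.0],[[0,0,0],0,6.3],[[0,0,0],0,6.5],[[0,0,0],0,6.5]]'
```

```text
time_s: 15.9
tcp_pos: [433.7, -326.7, 85.7]
tcp_rot: [[-0.949, 0.315, 0.0], [0.315, 0.949, 0.0], [-0.0, 0.0, -1.0]]
wrist_force: [-0.1, 0.5, -1.8]
finger_gap: 65.2
grip_force: 5.7
```

```bash
python3 -m pendant '[[[0,0,0],0,7.0],[[0,0,0],0,7.5],[[0,0,0],0,7.5],[[0,0,0],0,7.5]]'
python3 - <<'E'
from h import *
q=shot("side"); save(q,"pics/c7.png",(280,220,380,310),5)
E
```

```text
time_s: 16.4
tcp_pos: [433.7, -326.8, 85.7]
tcp_rot: [[-0.949, 0.315, 0.0], [0.315, 0.949, -0.0], [-0.0, -0.0, -1.0]]
wrist_force: [0.5, 0.8, 0.1]
finger_gap: 75.2
grip_force: 0.0
```

View pics/c7.png

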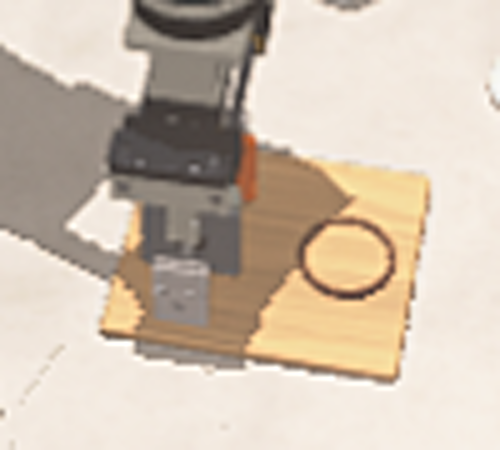

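The grey plate's pin enters its cup. Next I lift clear and check the fit and the pots.

```bash
python3 -m pendant '[[[0,0,1],0,7.6],[[0,0,3],0,7.6],[[0,0,6],0,9.2],[[0,6,12],0,9.2],[[0,12,12],0,9.2],[[0,20,12],0,9.2],[[0,20,12],0,9.2],[[0,20,12],0,9.2]]'
cat > pots.py <<'E'
from h import *
def pots(s,z=54):
    hsv=cv2.cvtColor(s["frame"],cv2.COLOR_RGB2HSV); r={}
    for c,lo,hi in(("green",(50,90,30),(75,255,255)),("blue",(98,100,50),(114,255,255)),("terra",(3,110,50),(14,255,255)),("white",(0,0,175),(180,25,255))):
        m=cv2.inRange(hsv,lo,hi); N,L,st,ce=cv2.connectedComponentsWithStats(m)
        for i in range(1,N):
            if 60<st[i,4]<500 and st[i,2]<26 and st[i,3]<26:
                (x,y),rad=cv2.minEnclosingCircle(np.argwhere(L==i)[:,::-1].astype(np.float32))
                P=plane(s,x,y,z)
                if 8<rad<13 and 380<P[0]<750 and -420<P[1]<200: print(c,P.round(1),round(rad,1),st[i,4])
E
python3 - <<'E'
from pots import *
s=shot("top");q=shot("side"); pots(s); a=cv2.resize(q["frame"][125:305,275:445],(567,600)); cv2.imwrite("pics/c8.png",a[:,:,::-1])
save(s,"pics/t8.png",(240,110,450,290),3.3)
E
```

```text
time_s: 17.45
tcp_pos: [433.9, -125.2, 207.6]
tcp_rot: [[-0.95, 0.313, 0.002], [0.313, 0.95, -0.001], [-0.003, 0.0, -1.0]]
wrist_force: [0.2, -0.9, 0.6]
finger_gap: 92.2
grip_force: 0.0
green [447.6  88.2] 10.7 350
```

View pics/c8.png

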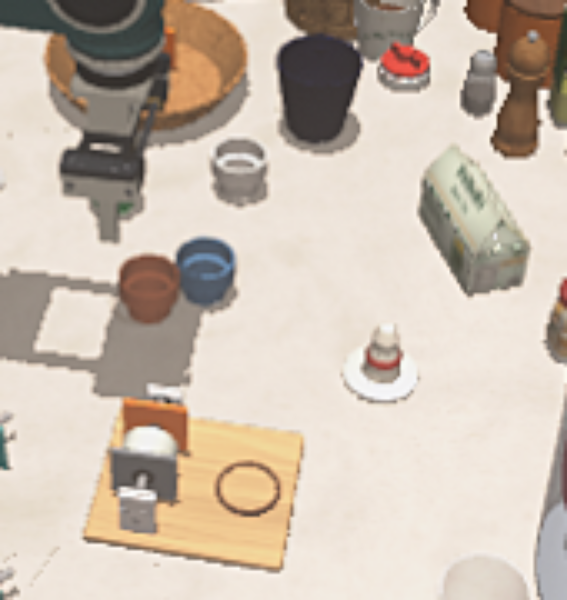

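View pics/t8.png

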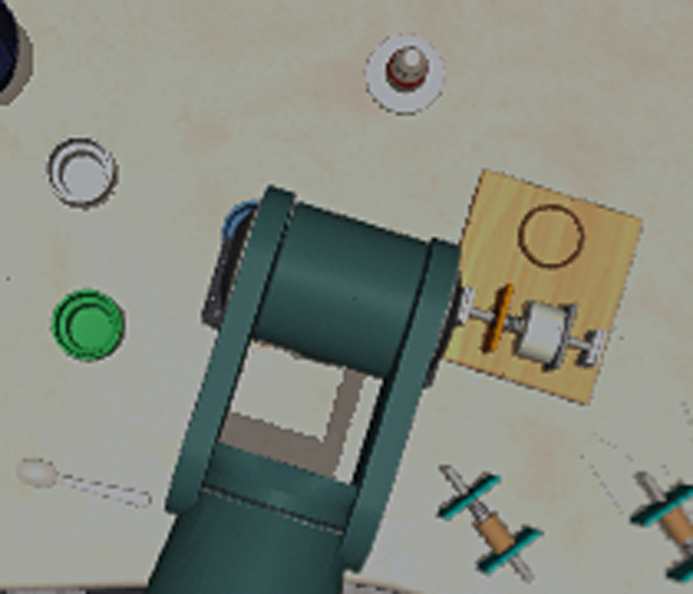

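The full roll is seated in both cups. The blue pot has been knocked next to the terracotta one, so I'll start with green, which is clear at (447.6,88.2).

```bash
python3 -m pendant '[[[1.4,10,0],0,9.2],[[1.4,21.3,0],0,9.2],[[1.4,21.3,0],0,9.2],[[1.4,21.3,0],0,9.2],[[1.4,21.3,-5],0,9.2],[[1.4,21.3,-8],0,9.2],[[1.4,21.3,-10],0,9.2],[[1.4,21.3,-10],0,9.2],[[1.4,21.3,-10],0,9.2]]'
python3 - <<'E'
from pots import *
s=shot("top");q=shot("side"); pots(s); print(robot.get_obs()["tcp_pos"])
E
```

```text
time_s: 18.68
tcp_pos: [448.4, 86.0, 107.0]
tcp_rot: [[-0.949, 0.316, 0.001], [0.316, 0.949, 0.0], [-0.001, 0.001, -1.0]]
wrist_force: [0.2, 0.4, -0.1]
finger_gap: 92.0
grip_force: 0.0
blue [527.5 -73.8] 10.4 311
terra [465.  -91.9] 10.6 345
[448.36636717  86.15115759 107.00419455]
```

```bash
python3 -m pendant '[[[-0.1,0.2,-3],0,9.2],[[-0.1,0.2,-5.2],0,9.2],[[-0.1,0.2,-5.2],0,9.2],[[-0.1,0.2,-5.2],0,7.5],[[-0.1,0.2,-5.2],0,6.2],[[-0.1,0.2,-5.2],0,6.2],[[-0.1,0.2,-5.2],0,6.2]]'; python3 -m pendant '[[[0,0,4],0,6.2],[[0,0,8],0,6.2],[[0,0,14],0,6.2],[[0,-20,14],0,6.2],[[0,-20,14],0,6.2],[[0,-20,14],0,6.2],[[7.6,-44.6,14],0,6.2],[[7.6,-44.6,14],0,6.2],[[7.6,-44.6,14],0,6.2],[[7.6,-44.6,14],0,6.2],[[7.6,-44.6,14],0,6.2],[[7.6,-44.6,14],0,6.2]]'
```

```text
time_s: 19.65
tcp_pos: [447.1, 88.3, 54.4]
tcp_rot: [[-0.949, 0.315, 0.001], [0.315, 0.949, 0.0], [-0.001, 0.001, -1.0]]
wrist_force: [-1.3, -0.3, 6.5]
finger_gap: 66.4
grip_force: 30.0
time_s: 21.15
tcp_pos: [522.6, -358.2, 192.9]
tcp_rot: [[-0.949, 0.316, -0.001], [0.316, 0.949, 0.001], [0.001, 0.0, -1.0]]
wrist_force: [0.3, -0.0, -0.7]
finger_gap: 66.5
grip_force: 30.0
```

```bash
python3 -m pendant '[[[0.1,0,-6],0,6.2],[[0.1,0,-10],0,6.2],[[0.1,0,-11.5],0,6.2],[[0.1,0,-12.2],0,6.2],[[0.1,0,-12.4],0,6.2],[[0.1,0,-12.6],0,6.2],[[0.1,0,-12.6],0,6.2]]'
```

```text
time_s: 22.02
tcp_pos: [523.9, -357.9, 68.3]
tcp_rot: [[-0.949, 0.315, 0.001], [0.315, 0.949, -0.001], [-0.001, -0.0, -1.0]]
wrist_force: [-0.3, -0.4, -0.9]
finger_gap: 66.3
grip_force: 30.0
```

```bash
python3 -m pendant '[[[0,0,-0.15],0,6.2],[[0,0,-0.2],0,6.2],[[0,0,-0.2],0,7],[[0,0,-0.2],0,8],[[0,0,-0.2],0,9.2],[[0,0,-0.2],0,9.2],[[0,0,3],0,9.2],[[0,0,8],0,9.2],[[-3,10,13],0,9.2],[[-8,20,13],0,9.2],[[-13,44,13],0,9.2],[[-13,44,13],0,9.2]]'; python3 -m pendant '[[[0,24,0],0,9.2],[[0,24,0],0,9.2],[[0,24,0],0,9.2],[[0,24,0],0,9.2],[[0,24,0],0,9.2],[[0,24,0],0,9.2],[[0,24,0],0,9.2]]'
python3 - <<'E'
from pots import *
s=shot("top");q=shot("side"); pots(s);hsv=cv2.cvtColor(s["frame"],cv2.COLOR_RGB2HSV)
print("z66:"); pots(s,66)
a=cv2.resize(q["frame"][125:305,275:445],(567,600)); cv2.imwrite("pics/c9.png",a[:,:,::-1])
E
```

```text
time_s: 23.52
tcp_pos: [449.2, -125.0, 188.9]
tcp_rot: [[-0.949, 0.316, 0.001], [0.316, 0.949, -0.0], [-0.001, 0.0, -1.0]]
wrist_force: [0.6, 0.6, 0.6]
finger_gap: 91.9
grip_force: 0.0
time_s: 24.4
tcp_pos: [450.3, 112.5, 188.7]
tcp_rot: [[-0.948, 0.317, 0.0], [0.317, 0.948, -0.0], [-0.0, -0.0, -1.0]]
wrist_force: [-0.7, 0.2, 0.7]
finger_gap: 92.0
grip_force: 0.0
green [ 525.1 -358.8] 11.1 373
blue [527.5 -73.8] 10.4 312
terra [465.  -91.9] 10.6 345
z66:
green [ 523.5 -356.4] 11.1 373
blue [525.9 -73.6] 10.4 312
terra [463.9 -91.7] 10.6 345
```

View pics/c9.png

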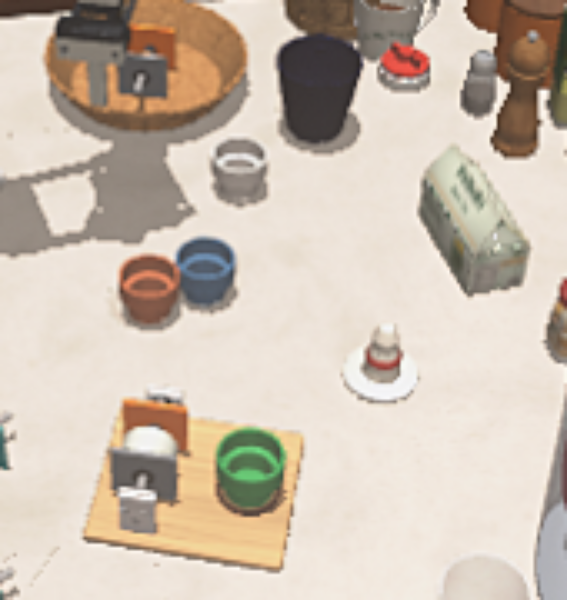

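Green stands in the ring. Blue is at (527.5,-73.8), touching terracotta, but the fingers fit either side without turning.

```bash
python3 -m pendant '[[[7.7,-10,0],0,9.2],[[7.7,-18.6,0],0,9.2],[[7.7,-18.6,0],0,9.2],[[7.7,-18.6,-4],0,9.2],[[7.7,-18.6,-9],0,9.2],[[7.7,-18.6,-12],0,9.2],[[7.7,-18.6,-13.3],0,9.2],[[7.7,-18.6,-13.3],0,9.2],[[7.7,-18.6,-13.3],0,7.5],[[7.7,-18.6,-13.3],0,6.2],[[7.7,-18.6,-13.3],0,6.2],[[7.7,-18.6,-13.3],0,6.2]]'
```

```text
time_s: 26.0
tcp_pos: [527.5, -72.6, 56.5]
tcp_rot: [[-0.949, 0.315, 0.001], [0.315, 0.949, -0.0], [-0.001, 0.0, -1.0]]
wrist_force: [-1.1, 0.1, 6.7]
finger_gap: 67.0
grip_force: 30.0
```

```bash
python3 -m pendant '[[[0,0,4],0,6.2],[[0,0,8],0,6.2],[[0,0,14],0,6.2],[[-0.4,-10,14],0,6.2],[[-0.4,-20,14],0,6.2],[[-0.4,-28.5,14],0,6.2],[[-0.4,-28.5,14],0,6.2],[[-0.4,-28.5,14],0,6.2],[[-0.4,-28.5,9],0,6.2],[[-0.4,-28.5,7],0,6.2],[[-0.4,-28.5,7],0,6.2],[[-0.4,-28.5,7],0,6.2]]'
```

```text
time_s: 27.5
tcp_pos: [523.8, -357.5, 127.6]
tcp_rot: [[-0.949, 0.315, 0.002], [0.315, 0.949, -0.001], [-0.002, -0.001, -1.0]]
wrist_force: [0.4, 0.1, -1.9]
finger_gap: 66.5
grip_force: 30.0
```

```bash
python3 -m pendant '[[[0,0,-1],0,6.2],[[0,0,-2],0,6.2],[[0,0,-2.7],0,6.2],[[0,0,-3.1],0,6.2],[[0,0,-3.1],0,6.2]]'
```

```text
time_s: 28.12
tcp_pos: [523.5, -357.6, 95.5]
tcp_rot: [[-0.949, 0.315, 0.001], [0.315, 0.949, -0.0], [-0.001, -0.0, -1.0]]
wrist_force: [-1.9, 1.5, 5.3]
finger_gap: 66.8
grip_force: 30.0
```

Seated: contact force is 5 N at the expected height. I'll release it, then fetch terracotta.

```bash
python3 -m pendant '[[[0,0,0],0,7],[[0,0,0],0,8],[[0,0,0],0,9.2],[[0,0,0],0,9.2],[[0,0,4],0,9.2],[[0,0,9],0,9.2],[[-3,10,9],0,9.2],[[-6,24,9],0,9.2],[[-6,44,9],0,9.2],[[-6,44,9],0,9.2],[[-6,44,9],0,9.2],[[-6,44,9],0,9.2]]'
python3 - <<'E'
from pots import *
s=shot("top"); pots(s);print("z93:"); pots(s,93); print(robot.get_obs()["tcp_pos"])
E
```

```text
time_s: 29.62
tcp_pos: [468.7, 14.1, 185.0]
tcp_rot: [[-0.949, 0.316, 0.001], [0.316, 0.949, 0.0], [-0.001, 0.0, -1.0]]
wrist_force: [1.2, 0.9, -0.3]
finger_gap: 92.0
grip_force: 0.0
blue [ 530.4 -364.4] 10.8 318
terra [463.3 -93.2] 10.6 239
z93:
blue [ 525.1 -356.6] 10.8 318
terra [459.8 -92.3] 10.6 239
[467.98471013  19.81124862 185.05188008]
```

```bash
python3 -m pendant '[[[-0.3,-6,0],0,9.2],[[-0.3,-11.2,-3],0,9.2],[[-0.3,-11.2,-7],0,9.2],[[-0.3,-11.2,-7],0,9.2],[[-0.3,-11.2,-7],0,9.2]]'
```

```text
time_s: 30.3
tcp_pos: [466.8, -99.5, 116.3]
tcp_rot: [[-0.949, 0.315, 0.001], [0.315, 0.949, -0.0], [-0.001, 0.0, -1.0]]
wrist_force: [0.3, -0.2, 0.1]
finger_gap: 92.0
grip_force: 0.0
```

```bash
python3 -m pendant '[[[-0.2,0.8,0],0,9.2],[[-0.2,0.8,-3],0,9.2],[[-0.2,0.8,-5.5],0,9.2],[[-0.2,0.8,-6],0,9.2],[[-0.2,0.8,-6],0,9.2],[[-0.2,0.8,-6],0,7.5],[[-0.2,0.8,-6],0,6.2],[[-0.2,0.8,-6],0,6.2],[[-0.2,0.8,-6],0,6.2]]'
```

```text
time_s: 31.42
tcp_pos: [464.5, -91.8, 55.1]
tcp_rot: [[-0.949, 0.315, 0.0], [0.315, 0.949, -0.0], [-0.0, 0.0, -1.0]]
wrist_force: [-1.3, 0.4, 4.6]
finger_gap: 66.7
grip_force: 30.0
```

```bash
python3 -m pendant '[[[0,0,5],0,6.2],[[0,0,10],0,6.2],[[0,0,15],0,6.2],[[2,-8,15],0,6.2],[[4,-17,15],0,6.2],[[5.95,-26.5,15],0,6.2],[[5.95,-26.5,15],0,6.2],[[5.95,-26.5,15],0,6.2],[[5.95,-26.5,11],0,6.2],[[5.95,-26.5,10],0,6.2],[[5.95,-26.5,10],0,6.2],[[5.95,-26.5,10],0,6.2]]'
```

```text
time_s: 32.92
tcp_pos: [524.3, -356.6, 156.5]
tcp_rot: [[-0.949, 0.315, 0.002], [0.315, 0.949, -0.001], [-0.002, -0.001, -1.0]]
wrist_force: [0.3, -0.9, -0.8]
finger_gap: 66.5
grip_force: 30.0
```

```bash
python3 -m pendant '[[[0,0,-1],0,6.2],[[0,0,-2],0,6.2],[[0,0,-3],0,6.2],[[0,0,-3.4],0,6.2],[[0,0,-3.4],0,6.2]]'
```

```text
time_s: 33.55
tcp_pos: [524.0, -356.8, 121.2]
tcp_rot: [[-0.949, 0.315, 0.001], [0.315, 0.949, -0.0], [-0.001, -0.0, -1.0]]
wrist_force: [-0.2, 0.9, 3.9]
finger_gap: 67.0
grip_force: 30.0
```

```bash
python3 -m pendant '[[[0,0,0],0,7],[[0,0,0],0,8],[[0,0,0],0,9.2],[[0,0,0],0,9.2],[[0,0,4],0,9.2],[[0,0,8],0,9.2],[[-3,10,8],0,9.2],[[-6,24,8],0,9.2],[[-6,36,8],0,9.2],[[-6,36,8],0,9.2],[[-6,36,8],0,9.2],[[-6,36,8],0,9.2]]'
python3 - <<'E'
from pots import *
s=shot("top");q=shot("side"); print("z120:"); pots(s,120)
hsv=cv2.cvtColor(s["frame"],cv2.COLOR_RGB2HSV); print(robot.get_obs()["tcp_pos"])
a=cv2.resize(q["frame"][125:305,275:445],(425,450)); b=cv2.resize(s["frame"][140:185,240:290],(340,306),interpolation=cv2.INTER_CUBIC); b=np.vstack([b,np.zeros((144,340,3),np.uint8)])
cv2.imwrite("pics/c10.png",np.hstack([a,b])[:,:,::-1])
E
```

```text
time_s: 35.05
tcp_pos: [463.1, 5.2, 201.0]
tcp_rot: [[-0.949, 0.315, 0.001], [0.315, 0.949, 0.0], [-0.001, 0.0, -1.0]]
wrist_force: [1.4, 0.1, -0.1]
finger_gap: 92.1
grip_force: 0.0
z120:
terra [ 522.1 -356.4] 11.6 375
[463.12064485   7.06096678 201.08517448]
```

View pics/c10.png

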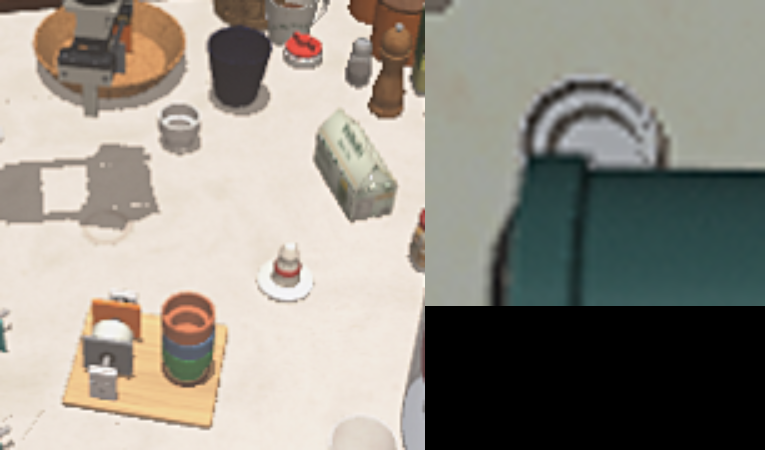

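Three pots are nested in the ring: green, then blue, then terracotta. The white pot is unmoved at about (593,89).

```bash
python3 -m pendant '[[[6,4,0],0,9.2],[[13,8,0],0,9.2],[[13,8,0],0,9.2],[[13,8,-5],0,9.2],[[13,8,-8],0,9.2],[[13,8,-8],0,9.2],[[13,8,-8],0,9.2]]'
```

```text
time_s: 36.02
tcp_pos: [594.4, 83.0, 122.3]
tcp_rot: [[-0.949, 0.316, 0.002], [0.316, 0.949, 0.0], [-0.001, 0.001, -1.0]]
wrist_force: [0.7, 0.6, 0.4]
finger_gap: 91.8
grip_force: 0.0
```

```bash
python3 -m pendant '[[[-0.1,0.6,0],0,9.2],[[-0.1,0.6,-3],0,9.2],[[-0.1,0.6,-5.5],0,9.2],[[-0.1,0.6,-6.6],0,9.2],[[-0.1,0.6,-6.6],0,9.2],[[-0.1,0.6,-6.6],0,7.5],[[-0.1,0.6,-6.6],0,6.2],[[-0.1,0.6,-6.6],0,6.2],[[-0.1,0.6,-6.6],0,6.2]]'
```

```text
time_s: 37.15
tcp_pos: [593.1, 89.3, 55.4]
tcp_rot: [[-0.949, 0.315, 0.001], [0.315, 0.949, 0.0], [-0.001, 0.0, -1.0]]
wrist_force: [-1.4, 1.2, 5.8]
finger_gap: 66.5
grip_force: 30.0
```

```bash
python3 -m pendant '[[[0,0,5],0,6.2],[[0,0,10],0,6.2],[[0,0,17],0,6.2],[[-1,-8,17],0,6.2],[[-3,-17,17],0,6.2],[[-5,-28,17],0,6.2],[[-7,-44.6,17],0,6.2],[[-7,-44.6,17],0,6.2],[[-7,-44.6,17],0,6.2],[[-7,-44.6,17],0,6.2],[[-7,-44.6,17],0,6.2],[[-7,-44.6,17],0,6.2]]'; python3 -m pendant '[[[0,0,-2],0,6.2],[[0,0,-4],0,6.2],[[0,0,-4],0,6.2],[[0,0,-4],0,6.2]]'
```

```text
time_s: 38.65
tcp_pos: [522.5, -357.1, 224.2]
tcp_rot: [[-0.949, 0.317, -0.001], [0.317, 0.949, 0.001], [0.001, 0.0, -1.0]]
wrist_force: [-0.5, -0.1, -1.5]
finger_gap: 66.2
grip_force: 30.0
time_s: 39.15
tcp_pos: [523.0, -356.3, 184.9]
tcp_rot: [[-0.949, 0.315, 0.0], [0.315, 0.949, 0.0], [-0.0, 0.0, -1.0]]
wrist_force: [-0.3, -0.2, -0.3]
finger_gap: 66.9
grip_force: 30.0
```

```bash
python3 -m pendant '[[[0,-0.05,-1],0,6.2],[[0,-0.05,-2],0,6.2],[[0,-0.05,-3],0,6.2],[[0,-0.05,-3.6],0,6.2],[[0,-0.05,-3.6],0,6.2]]'
```

```text
time_s: 39.78
tcp_pos: [522.8, -357.3, 148.7]
tcp_rot: [[-0.949, 0.315, 0.0], [0.315, 0.949, -0.0], [-0.0, -0.0, -1.0]]
wrist_force: [0.1, 0.1, -0.9]
finger_gap: 66.3
grip_force: 30.0
```

```bash
python3 -m pendant '[[[0,0,-0.05],0,7],[[0,0,-0.05],0,8],[[0,0,-0.05],0,9.2],[[0,0,-0.05],0,9.2],[[0,0,4],0,9.2],[[0,0,8],0,9.2],[[-3,10,8],0,9.2],[[-6,24,8],0,9.2],[[-6,40,8],0,9.2],[[-6,40,8],0,9.2],[[-6,40,8],0,9.2],[[-6,40,8],0,9.2]]'
python3 - <<'E'
from pots import *
s=shot("top");q=shot("side"); 
a=cv2.resize(q["frame"][75:305,275:445],(444,600)); b=cv2.resize(s["frame"][150:240,365:445],(356,400),interpolation=cv2.INTER_CUBIC); b=np.vstack([b,np.zeros((200,356,3),np.uint8)])
cv2.imwrite("pics/c11.png",np.hstack([a,b])[:,:,::-1])
E
```

```text
time_s: 41.28
tcp_pos: [465.2, 14.1, 229.0]
tcp_rot: [[-0.949, 0.316, 0.001], [0.316, 0.949, 0.0], [-0.001, 0.0, -1.0]]
wrist_force: [1.8, -0.6, 0.7]
finger_gap: 91.8
grip_force: 0.0
```

View pics/c11.png

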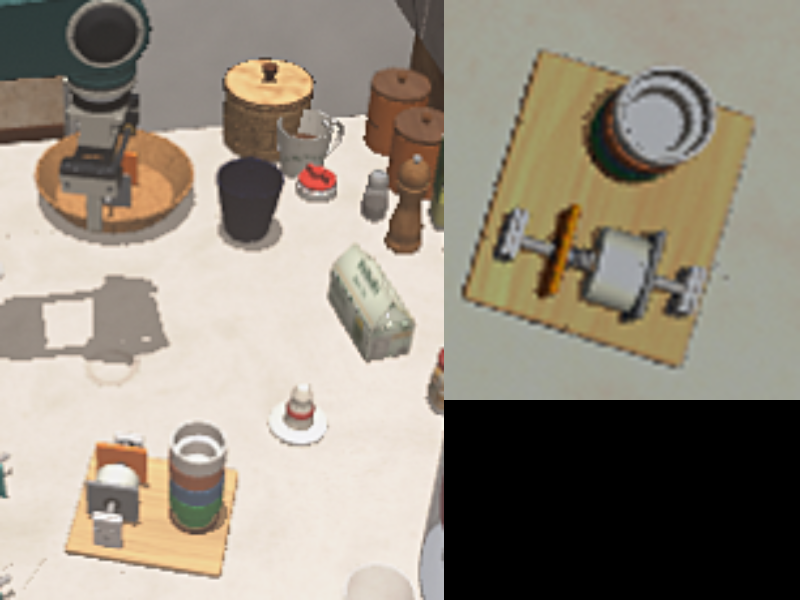

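The picture shows all four pots nested in the ring at (197,475), the full roll in both cups, the empty spindle in the tray, and the mug undisturbed.

```bash
python3 -m pendant '[[[0,0,0],0,9.2],[[0,0,0],0,9.2],[[0,0,0],0,9.2]]' | head -2; python3 -c "
from rig import robot; print(robot.hand_in())"
```

```text
time_s: 41.75
tcp_pos: [465.9, 11.1, 228.6]
the job is handed in; nothing more can be done
None
```

Job handed in at about 42 s: the empty spindle is in the tray, the full roll sits in both end cups, all four pots present (no yellow one seen) are nested in the ring, and the mug and bell were not touched.

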